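# Thread the coil spring over the pinned rod

### The arm

A 7-joint arm with a two-finger parallel gripper is mounted at the origin on the work surface. World frame = base frame: x ahead of the robot, y to its left, z up, the work surface at z = 0. Lengths are in m, angles in rad, forces in N, time in s.
With the tool pointing down it reaches from about 0.4 to 0.875 m from the base axis. Payload 6.5 kg.
Tool frame: the origin (TCP) lies midway between the tips of the shut fingers; the grasp point (between the pads) lies 19 mm behind it (r.tcp_to_grasp is the distance from the TCP to the grasp point, in m); z points along the fingers, y is the line along which they close (so a half turn about z gives the same grasp; the last joint's range is limited). The gripper opens to 85 mm and grips with 20 to 120 N. Pads are 22 mm wide; open, the fingers measure 114 mm over their backs; the gripper's body (76 mm by 85 mm) begins 54 mm behind the grasp point. The pads swing forward as they close: fully open they stand 13 mm farther back than shut.
Start: joints at [-0.066, 0.536, -0.004, 1.538, 0.003, 1.067, -0.071], TCP at [0.65, -0, 0.211] pointing down, gripper open.
Joint ranges: [-2.7, 2.7], [-0.37, 2.16], [-1.27, 1.26], [0.24, 2.4], [-1.31, 4.45], [0.19, 1.91], [-2.76, 2.76]. Speed limits (rad/s): [2.39, 2.39, 3.14, 3.14, 3.14, 3.14, 3.14].

### API

Orientations are given as a rotation vector (axis times angle).
In Python, from cell import r gives the robot as it stands. The module is installed in compiled form; this text tells all that it offers.
- The arm moves only by the shell command python3 -m jog 'ROWS' [FORCE]. ROWS is text: rows parted by semicolons, each of 7 numbers parted by spaces: the turn, a rotation vector about the world's x, y, z as a fraction of full scale, then the shift along the world's x, y, z as a fraction of full scale, then the gripper's target within -1 to 1 (shut at 1, half-way at 0, fully open at -1). A call has 1 to 10 rows; each row is the pose to reach, as a shift and turn from the pose commanded when the call began; what a row does not reach only later rows make up. Full scale, the value 1, is 300 mm for a shift and pi/4 rad for a turn. A row lasts 1/8 s, in which the tool goes at most 62.5 mm and 10.7 degrees, less where a joint would pass 70% of its speed; a pose out of reach is approached as far as the arm can. A call with a number of a shift or a turn outside -1 to 1 is refused whole. A call with a gripper value outside its range is refused whole. The fingers move at their own pace and stop on an object; FORCE is the grip in N (left out, the last holds). Time passes only in rows, so rows that repeat a pose let the fingers close. It gives the time, the measured TCP pose, the force, the opening and the grip force at its end, in the units of the state.
- r.observe(): the state, without advancing time (a new reading comes with each control period).
- r.capture(name): name is "scene" or "side" or "wrist"; returns the picture (480x640x3 uint8, red, green, blue); there is no depth.
- r.camera_info(name): a dict with "K" (3x3 intrinsics, pixels), "D" ([k1, k2, p1, p2, k3] as OpenCV has them; the pictures are not rectified), "eye" and "attitude" of the camera in the world. Camera axes: x right, y up, looking along -z (the intrinsics and any distortion apply to the point x, -y, -z); pixel columns grow to the right and rows downward; lengths in m; the calibration is good to about 2 mm. A picture is of the moment at which its call begins: read the wrist's pose just before it. camera_info takes no time and is no camera call; for the wrist camera it gives the pose at the moment of the call.
- r.hand_in(): hands the job in; it is judged then, once.
The state is a dict: "time_s": time; "joints": joint angles; "qvel": joint speeds; "joint_efforts": joint torques, N m; "position": TCP position; "tcp_rot": TCP orientation; "force": force on the tool from outside, world axes, zero at the start; "moment": the same for the moment, N m; "grip_width": finger opening in m; "gripper_force": force on a finger pad.
Only numpy, scipy, OpenCV 4.12 (cv2) and the standard library are available. Lean on these libraries where they do the work, as an engineer would, in place of code of your own. Each camera call takes 0.05 s, during which the arm holds its last target. There are 200 camera calls.

### The job

Take the tall steel coil spring with the slotted brass foot, slip it foot down over the upright steel rod on the green fixture, and ease it down, twisting it slightly whenever it snags on a cross pin, until its foot sits fully home on the brass shoulder; then let go and leave it standing there. Never force it (press on the fixture with a few newtons only, never more than 15 N) and leave the other things on the table where they are.

Things in the scene. Friction and masses are not known exactly. Their poses are not given: they have to be found in the camera images.
- spring_mid (a point): centre, half-way up, of the loose steel coil spring standing upright: 30 mm outside diameter, 56 mm high, about 60 g, brass top ring and brass foot. z runs up its axis. Grip it round the coils, from 22 mm above the foot's underside up to its top. It compresses: the coils go down towards the foot by up to 10 mm at 0.6 N per mm and are then solid; they do not twist against the foot.
- spring_foot (a point): centre of the underside of the spring's foot, 28 mm below spring_mid, same axes. The foot is a brass disc 5 mm thick with a 15 mm round hole and, opening out of it on two opposite sides, two slots 8.5 mm wide with rounded edges that reach 12.8 mm from the axis. The slots lie along this point's +x and -x; two red marks on the top ring stand exactly above them.
- stand: green fixture fixed to the table, 90 x 70 x 24 mm, with a round brass shoulder 36 mm across and a steel rod 12 mm thick standing upright from it. Origin at the centre of the underside, rod axis on its z. A white line on its top marks its x axis. The rod does not turn.
- shoulder (a point): point on the rod axis at the flat top of the brass shoulder, 35 mm above the table (axes of the fixture).
- rod_end (a point): tip of the rod, on its axis, 46 mm above the shoulder (axes of the fixture, not of the pins). The top 9 mm of the rod taper from 12 to 5.6 mm.
- upper_pin (a point): on the rod axis, 34 mm above the shoulder: centre of the upper steel cross pin, 4 mm thick, sticking out 4 mm on both sides of the rod. The point has the fixture's axes; the pin itself lies anywhere within 0.6 rad either way of the fixture's x axis, seen from above. The spring's foot passes a pin only with its slots over that pin, within about 0.2 rad.
- lower_pin (a point): on the rod axis, 18 mm above the shoulder: centre of the lower cross pin, the same size as the upper. The point has the fixture's axes; the pin itself is always turned 0.6 rad counter-clockwise, seen from above, from the upper pin.
- barrel_spring: loose bystander: short fat dark coil spring, 42 mm across, 30 mm high, standing on end; not the one to use. Origin at the centre of its underside.
- dome: loose bystander: small clear glass dome with a knob on a brass foot, 62 mm across, 70 mm high. Origin at the centre of its underside.
- ratchet_wheel: loose bystander: steel ratchet wheel lying flat, 58 mm across, 16 mm high. Origin at the centre of its underside.
- scraper: loose bystander: bone-handled scraper lying flat, 170 mm long along its x, 17 mm high. Origin on the underside, where the handle meets the ferrule.
Mind the look-alikes: they are no part of the job. What is shaped like the stand but red is not meant.

How it is judged:
On the way:
1. the spring's foot is round the rod and below the upper cross pin (z of spring_foot in the frame of shoulder below 0.0268 m and horizontal distance between spring_foot and shoulder below 0.005 m), for 0.1 s.
At the end, for the whole second after the job is handed in: The spring stands at rest and released round the rod, its foot within 2 mm of the top of the brass shoulder, within 5 mm of the rod's axis and upright within 0.08 rad (z of spring_foot in the frame of shoulder between -0.002 and 0.002 m and horizontal distance between spring_foot and shoulder below 0.005 m and angle between spring_foot's own z axis and vertical below 0.08 rad and linear speed of spring below 0.01 m/s); the robot touches nothing.
It fails at once if the spring is pressed on the fixture or its pins with more than 15 N (contact force between spring and stand above 15 N).
It fails at once if the fingers or arm push on the fixture with more than 15 N (contact force between the arm and stand above 15 N).
It fails at once if another thing on the table is moved by more than 15 mm (distance of any of barrel_spring, dome, ratchet_wheel, scraper from where it was at the start of the episode above 0.015 m).
It also fails if it takes over 51 s, if anything falls off the work surface, if the arm or the gripper's body presses on something with over 40 N, if the wrist force passes 120 N, or if a joint passes its speed limit or range.

## Working session

There is one attempt and no reset: what is moved stays moved. The work goes in short steps, Python scripts to look and compute and a shell command to move; the robot and the scene stay as the last step left them, time stands still between calls to the robot, and variables do not carry over. Pictures are saved under pics/ and viewed, at most 10 in all, crops included, and the job is handed in when it is done.

```bash
mkdir -p pics
cat > h.py <<'E'
import numpy as np, cv2
from scipy.spatial.transform import Rotation as R
from cell import r
def info(n):
    c=r.camera_info(n); A=np.array(c["attitude"],float)
    if A.shape!=(3,3): A=R.from_rotvec(A).as_matrix() if A.size==3 else R.from_quat(A).as_matrix()
    return np.array(c["K"]),np.array(c["D"],float),np.array(c["eye"],float),A
def ray(I,uv):
    K,D,e,A=I
    p=cv2.undistortPoints(np.array([[uv]],float),K,D)[0,0]
    d=A@np.array([p[0],-p[1],-1]); return e,d/np.linalg.norm(d)
def onplane(I,uv,z):
    e,d=ray(I,uv); return e+d*(z-e[2])/d[2]
def two(I1,a,I2,b):
    e1,d1=ray(I1,a); e2,d2=ray(I2,b)
    s=np.linalg.lstsq(np.stack([d1,-d2],1),e2-e1,rcond=None)[0]
    p,q=e1+s[0]*d1,e2+s[1]*d2
    return (p+q)/2,np.linalg.norm(p-q)
def proj(I,P):
    K,D,e,A=I
    c=A.T@(np.array(P,float)-e); c=np.array([c[0],-c[1],-c[2]])
    return cv2.projectPoints(c[None],np.zeros(3),np.zeros(3),K,D)[0].ravel()
def snap(n,f):
    I=info(n); im=r.capture(n); cv2.imwrite('pics/'+f,im[:,:,::-1]); return I,im
E
python3 - <<'E'
from h import *
print(r.camera_info("scene")); print(r.camera_info("side")["eye"],r.camera_info("wrist"))
for n in("scene","side","wrist"): snap(n,n+"0.png")
a=[cv2.imread(f"pics/{n}0.png") for n in("scene","side","wrist")]
print(r.observe())
E
```

```text
{'K': array([[464.74995795,   0.        , 318.0351733 ],
       [  0.        , 464.74995795, 238.20771709],
       [  0.        ,   0.        ,   1.        ]]), 'D': array([-0.1042664,  0.       ,  0.       ,  0.       ,  0.       ]), 'eye': array([1.27381552, 0.07760609, 0.75033661]), 'attitude': array([0.60273011, 0.63390046, 1.56329457])}
[0.58667058 0.81566138 0.63864818] {'K': array([[363.86301157,   0.        , 318.10692059],
       [  0.        , 363.86301157, 240.95075935],
       [  0.        ,   0.        ,   1.        ]]), 'D': array([0.01365984, 0.        , 0.        , 0.        , 0.        ]), 'eye': array([0.64935483, 0.06748467, 0.37323552]), 'attitude': array([-2.70379625e-01,  2.27536954e-03,  2.68925434e-04])}
{'time_s': 0.15, 'joints': array([-0.06618674,  0.53702228, -0.00442298,  1.53864138,  0.00258223,
        1.06730785, -0.07123262]), 'qvel': array([-0.00232206, -0.00039156, -0.001777  , -0.0026461 , -0.00196843,
        0.00201167, -0.00111971]), 'joint_efforts': array([ 1.61238928e-03, -5.83780539e+01,  1.04997531e+00, -2.59348226e+01,
        1.25170653e-02,  6.47799578e-03, -7.88314480e-06]), 'position': array([ 6.49480511e-01, -2.38667486e-05,  2.10296849e-01]), 'tcp_rot': array([-2.22079991e+00, -2.22080770e+00,  1.62669927e-03]), 'force': array([-1.1765616 ,  0.19926864,  0.1687793 ]), 'moment': array([0.00906678, 0.02755407, 0.05162617]), 'gripper_force': 0.0, 'grip_width': 0.08529898388077181}
```

View pics/scene0.png

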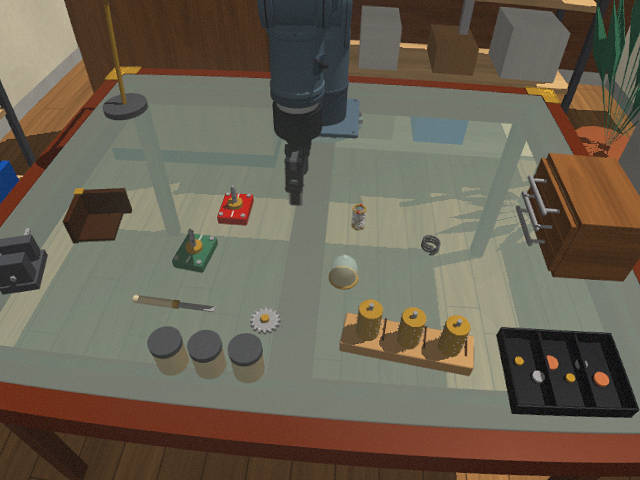

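View pics/side0.png

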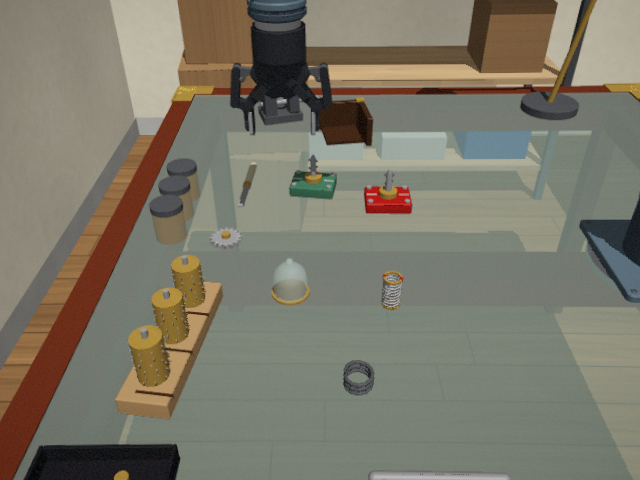

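The scene picture shows two spring candidates. The tall one with brass ends is at scene (358,216) / side (392,290), and the short dark barrel one is at scene (430,244) / side (358,378). The tall one fits the description. There are also two fixtures: green at scene (195,250) / side (313,182), and red at scene (236,207) / side (388,198). The green one is meant. I'll confirm both in an enlarged crop.

Run:
```python
from h import *
S,T=info("scene"),info("side")
a=cv2.imread('pics/scene0.png');b=cv2.imread('pics/side0.png')
def c(i,x,y,w=50,h=37): return cv2.resize(i[y-h:y+h,x-w:x+w],(400,296),interpolation=cv2.INTER_CUBIC)
cv2.imwrite('pics/c1.png',np.vstack([np.hstack([c(a,358,216),c(b,392,290)]),np.hstack([c(a,195,250),c(b,313,178)])]))
print("spring",two(S,(359,207),T,(392,275)),two(S,(358,216),T,(392,290)))
print("tip",two(S,(193,231),T,(313,156)))
```

```text
spring (array([0.48183309, 0.11485227, 0.05911515]), np.float64(0.0008128645671607798)) (array([0.47960066, 0.1149203 , 0.02909958]), np.float64(0.0016669576669574304))
tip (array([ 0.61066828, -0.22856172,  0.08073304]), np.float64(0.00411709255872914))
```

View pics/c1.png

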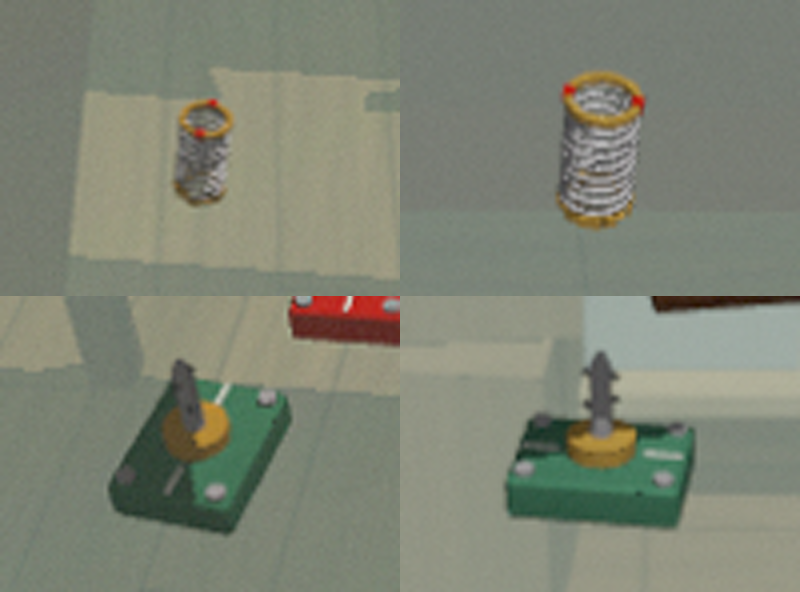

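The crop confirms it: tall spring with brass ring and two red marks, and a green fixture with a white line and two cross pins. Rod tip measures 0.081 high and ring about 0.057, both as expected. First I'll look straight down the rod with the wrist camera.

```bash
python3 -m jog '0 0 0 -0.13 -0.5 -0.1 -1; 0 0 0 -0.13 -0.99 -0.37 -1; 0 0 0 -0.13 -0.99 -0.37 -1;0 0 0 -0.13 -0.99 -0.37 -1;0 0 0 -0.13 -0.99 -0.37 -1;0 0 0 -0.13 -0.99 -0.37 -1;0 0 0 -0.13 -0.99 -0.37 -1;0 0 0 -0.13 -0.99 -0.37 -1;0 0 0 -0.13 -0.99 -0.37 -1;0 0 0 -0.13 -0.99 -0.37 -1'
python3 - <<'E'
from h import *
I,im=snap("wrist","w1.png")
print(I[2],proj(I,(.61,-.229,.069)))
np.savez('w1.npz',e=I[2],A=I[3])
u,v=proj(I,(.61,-.229,.069)).astype(int)
c=im[max(0,v-75):v+75,u-100:u+100,::-1]
print(max(0,v-75),u-100)
cv2.imwrite('pics/w1c.png',cv2.resize(c,None,fx=4,fy=4,interpolation=cv2.INTER_CUBIC))
E
```

```text
time_s: 1.4
position: [0.6116, -0.296, 0.1005]
tcp_rot: [2.219, 2.223, 0.001]
force: [-0.4, -0.5, -1.2]
grip_width: 0.0854
gripper_force: 0.0
[ 0.61111615 -0.22849313  0.26362321] [315.87552957 141.08176851]
66 215
```

View pics/w1c.png

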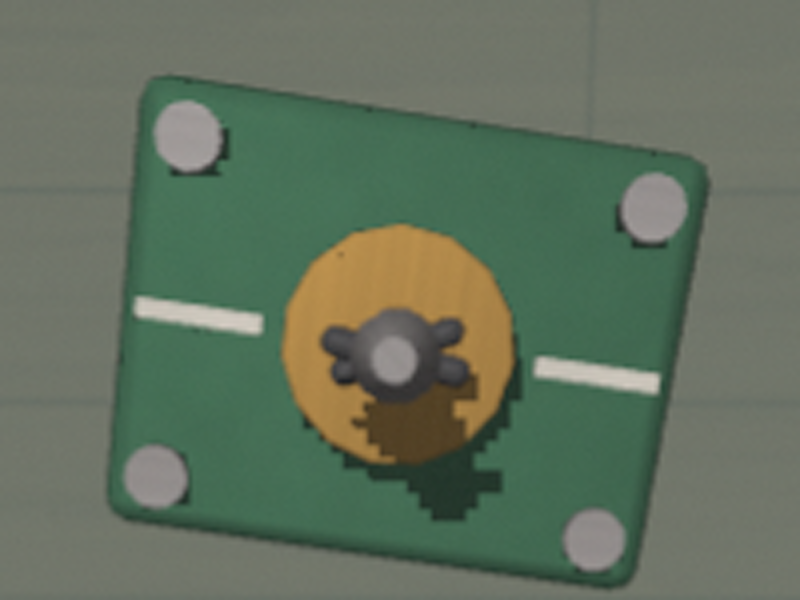

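The crop shows the rod tip at (395,360) and the shoulder circle centred at (399,345). The upper pin runs from (336,340) to (455,371), sloping down to the right. The lower pin runs from (343,372) to (451,330).

```bash
python3 - <<'E'
from h import *
d=np.load('w1.npz');I=info("wrist");I=(I[0],I[1],d['e'],d['A'])
im=cv2.imread('pics/w1.png')
f=lambda u,v:(215+(u-1.5)/4,66+(v-1.5)/4)
def P(n,a,z): p=onplane(I,f(*a),z);print(n,p.round(4));return p
P("tip",(395,360),.081)
# shoulder by colour
hsv=cv2.cvtColor(im,cv2.COLOR_BGR2HSV); print("shoulder hull")
m=cv2.inRange(hsv,(12,110,40),(28,255,255)); m[:66]=0;m[216:]=0;m[:,:215]=0;m[:,415:]=0
c=max(cv2.findContours(m,0,1)[0],key=cv2.contourArea);h=cv2.minEnclosingCircle(c);print(h,onplane(I,h[0],.035).round(4))
for n,a,b,z in(("up",(336,340),(455,371),.069),("lo",(343,372),(451,330),.053),("line",(135,305),(660,384),.024)):
    p,q=P(n,a,z),P(n,b,z);w=q-p;print(n,(p+q)/2,np.hypot(*w[:2]),np.arctan2(w[1],w[0]))
E
python3 -m jog '0 0 0 0 0.15 0.2 -1; 0 0 0 -0.2 0.5 0.3 -1;0 0 0 -0.43 1 0.2 -1;0 0 0 -0.43 1 0.2 -1;0 0 0 -0.43 1 0.2 -1;0 0 0 -0.43 1 0.2 -1;0 0 0 -0.43 1 0.2 -1;0 0 0 -0.43 1 0.2 -1;0 0 0 -0.43 1 0.2 -1'
python3 -m jog '0 0 0 0 0.14 -0.07 -1;0 0 0 0 0.14 -0.07 -1;0 0 0 0 0.14 -0.07 -1;0 0 0 0 0.14 -0.07 -1'
python3 - <<'E'
from h import *
I,im=snap("wrist","w2.png")
np.savez('w2.npz',e=I[2],A=I[3])
u,v=proj(I,(.481,.115,.056)).astype(int)
v0=max(0,v-60);u0=u-80
print(I[2],u0,v0); cv2.imwrite('pics/w2c.png',cv2.resize(im[v0:v0+120,u0:u0+160,::-1],None,fx=5,fy=5,interpolation=cv2.INTER_CUBIC))
E
```

```text
tip [ 0.6088 -0.2358  0.081 ]
shoulder hull
((313.76922607421875, 151.84616088867188), 29.92951202392578) [ 0.6085 -0.2354  0.035 ]
up [ 0.601  -0.2338  0.069 ]
up [ 0.6165 -0.2377  0.069 ]
up [ 0.60878419 -0.23572954  0.069     ] 0.015955993593220148 -0.24675400341777431
lo [ 0.6012 -0.2386  0.053 ]
lo [ 0.6164 -0.2328  0.053 ]
lo [ 0.60875187 -0.23571362  0.053     ] 0.016257607203004745 0.3622472899487868
line [ 0.5669 -0.2297  0.024 ]
line [ 0.6508 -0.2418  0.024 ]
line [ 0.60884747 -0.23575394  0.024     ] 0.08474144350724554 -0.14354404444001853
time_s: 2.58
position: [0.4827, 0.0016, 0.1601]
tcp_rot: [2.223, 2.218, 0.0]
force: [-0.1, -1.4, 0.1]
grip_width: 0.0854
gripper_force: 0.0
time_s: 3.08
position: [0.4825, 0.0436, 0.1393]
tcp_rot: [2.223, 2.218, 0.0]
force: [-0.1, 0.2, -0.6]
grip_width: 0.0852
gripper_force: 0.0
[0.48226535 0.11118342 0.30239203] 236 73
```

View pics/w2c.png

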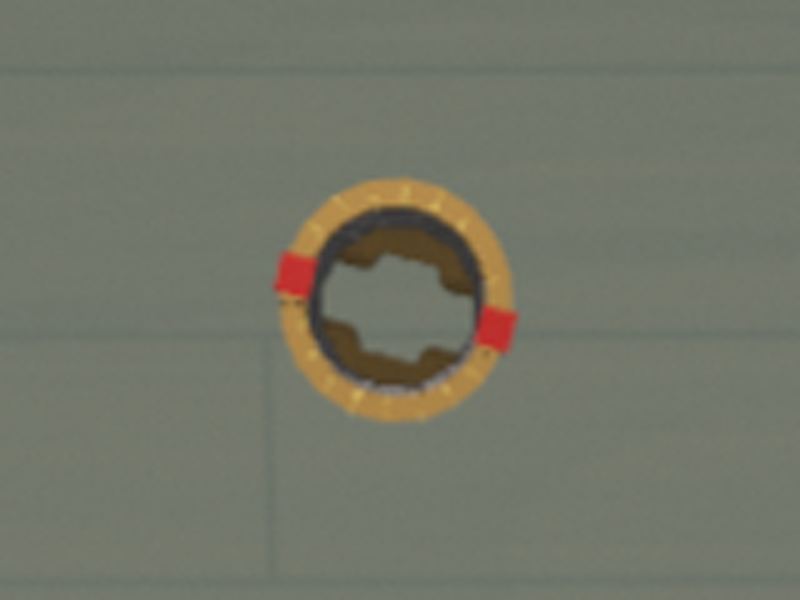

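Run:
```python
from h import *
d=np.load('w2.npz');I=info("wrist");I=(I[0],I[1],d['e'],d['A'])
im=cv2.imread('pics/w2.png');hsv=cv2.cvtColor(im,cv2.COLOR_BGR2HSV)
s=hsv[73:193,236:396]
m=cv2.inRange(s,(0,150,100),(6,255,255))|cv2.inRange(s,(174,150,100),(180,255,255))
n,_,st,ce=cv2.connectedComponentsWithStats(m)
P=[onplane(I,ce[i]+(236,73),.056) for i in range(1,n) if st[i,4]>15];print(np.round(P,4))
w=P[1]-P[0];print("marks",np.hypot(*w[:2]),np.arctan(w[1]/w[0]))
m=cv2.inRange(s,(8,110,60),(30,255,255))
c=np.vstack(cv2.findContours(m,0,1)[0]);h=cv2.minEnclosingCircle(c);C=onplane(I,(h[0][0]+236,h[0][1]+73),.056)
print(h,C,h[1]*(d['e'][2]-.056)/364, "shift/300mm",(C[:2]-r.observe()["position"][:2])/.3)
S,T=info("scene"),info("side");print("dome",two(S,(343,259),T,(290,262)),r.tcp_to_grasp)
```

```text
[[0.4673 0.1188 0.056 ]
 [0.493  0.1121 0.056 ]]
marks 0.026640169121549765 -0.2543157890100715
((79.0, 59.5), 24.026126861572266) [0.4802841  0.11577225 0.056     ] 0.016263313348575618 shift/300mm [-0.00712288  0.23990508]
dome (array([0.64181366, 0.08503085, 0.05933878]), np.float64(0.0019040160920349716)) 0.0187
```

```bash
python3 -m jog '0 0 0 -0.007 0.24 0 -1;0 0 0 -0.007 0.24 0 -1;0 0 0 -0.007 0.24 0 -1;0 0 0 -0.007 0.24 -0.2 -1;0 0 0 -0.007 0.24 -0.39 -1;0 0 0 -0.007 0.24 -0.39 -1;0 0 0 -0.007 0.24 -0.39 -1' 40
python3 -m jog '0 0 0 0 0 0 0.5;0 0 0 0 0 0 0.5;0 0 0 0 0 0 0.5;0 0 0 0 0 0 0.8;0 0 0 0 0 0 1;0 0 0 0 0 0 1;0 0 0 0 0 0 1;0 0 0 0 0 0 1' 40
```

```text
time_s: 4.0
position: [0.4813, 0.1162, 0.0237]
tcp_rot: [2.222, 2.219, 0.002]
force: [-0.0, 0.5, -0.2]
grip_width: 0.0853
gripper_force: 0.0
time_s: 5.0
position: [0.4799, 0.117, 0.022]
tcp_rot: [2.221, 2.221, -0.0]
force: [0.2, 0.6, 1.0]
grip_width: 0.0289
gripper_force: 39.4
```

```bash
python3 -m jog '0 0 0 0 0 0.2 1;0 0 0 0 0 0.4 1;0 0 0 0 0 0.4 1;0 0 0 0.2 -0.4 0.4 1;0 0 0 0.3 -0.7 0.4 1;0 0 0 0.43 -1 0.4 1;0 0 0 0.43 -1 0.4 1;0 0 0 0.43 -1 0.4 1;0 0 0 0.43 -1 0.4 1;0 0 0 0.43 -1 0.4 1'
python3 -m jog '0 0 0 0 -0.175 0 1;0 0 0 0 -0.175 0 1;0 0 0 0 -0.175 0 1;0 0 0 0 -0.175 0 1'
python3 - <<'E'
from h import *
S,a=snap("scene","s3.png");T,b=snap("side","t3.png");I,w=snap("wrist","w3.png")
def c(i,x,y,k,W=50,H=37): return cv2.resize(i[max(0,y-H):max(0,y-H)+2*H,x-W:x+W,::-1],(400,296),interpolation=cv2.INTER_CUBIC)
p=[.609,-.236,.1]
us,ut=proj(S,p).astype(int),proj(T,p).astype(int);uw=proj(I,[.609,-.236,.15]).astype(int)
print(us,ut,uw)
cv2.imwrite('pics/c3.png',np.hstack([c(a,*us,1),c(b,*ut,1)]) if 0 else np.vstack([np.hstack([c(a,*us,1),c(b,*ut,1)]),np.hstack([c(w,uw[0],uw[1],1,100,74),c(w,320,240,1,320,240)])]))
print(r.observe()["position"])
E
```

```text
time_s: 6.25
position: [0.6077, -0.1834, 0.1404]
tcp_rot: [-2.222, -2.218, 0.002]
force: [-0.6, 1.4, -0.9]
grip_width: 0.0293
gripper_force: 40.4
time_s: 6.75
position: [0.609, -0.2326, 0.1418]
tcp_rot: [-2.217, -2.224, -0.001]
force: [-0.4, -0.2, -0.9]
grip_width: 0.0294
gripper_force: 40.4
[187 222] [313 146] [318 297]
[ 0.60908311 -0.23403344  0.14197456]
```

View pics/c3.png

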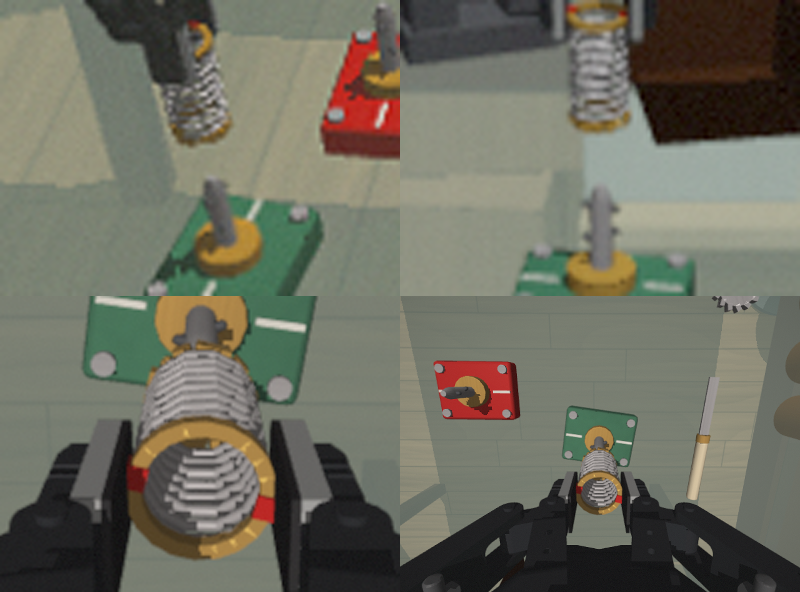

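The held spring hangs upright above the green rod. In the wrist crop its ring is centred at about (200,488) with the marks at (137,479) and (265,508). I'll check its offset and yaw numerically.

Run:
```python
from h import *
I=info("wrist");print(r.observe()["position"])
im=cv2.imread('pics/w3.png');f=lambda u,v:(218+u/2-.25,223+(v-296)/2-.25)
for n,a,z in(("ring",(200,488),.176),("m1",(137,479),.176),("m2",(265,508),.176)):
    print(n,onplane(I,f(*a),z).round(4))
S,T=info("scene"),info("side")
# foot underside centre: scene crop (202,134) scale4 about (187,222); side crop (600,125) about (313,146)
s=(187-50+203/4,222-37+132/4);t=(313-50+(600-400)/4,146-37+122/4)
s2=(187-50+215/4,222-37+184/4);t2=(313-50+200/4,146-37+189/4)
print("foot",two(S,s,T,t),"tip",two(S,s2,T,t2))
```

```text
[ 0.60908311 -0.23403344  0.14197456]
ring [ 0.6086 -0.2339  0.176 ]
m1 [ 0.5963 -0.232   0.176 ]
m2 [ 0.6214 -0.2383  0.176 ]
foot (array([ 0.60998108, -0.23314078,  0.1155256 ]), np.float64(0.0027555528072933035)) tip (array([ 0.610201  , -0.23354105,  0.07848554]), np.float64(0.0020578489763126667))
```

```bash
python3 -m jog '0 0 0 -0.001 -0.004 -0.06 1;0 0 0 -0.001 -0.004 -0.11 1;0 0 0 -0.001 -0.004 -0.13 1;0 0 0 -0.001 -0.004 -0.145 1;0 0 0 -0.001 -0.004 -0.147 1;0 0 0 -0.001 -0.004 -0.147 1'
python3 -m jog '0 0 0 0 0 -0.005 1;0 0 0 0 0 -0.01 1;0 0 0 0 0 -0.015 1;0 0 0 0 0 -0.02 1;0 0 0 0 0 -0.02 1'
```

```text
time_s: 7.65
position: [0.6089, -0.2368, 0.0982]
tcp_rot: [2.221, 2.221, 0.0]
force: [0.8, 0.4, -0.3]
grip_width: 0.0285
gripper_force: 40.4
time_s: 8.28
position: [0.6086, -0.2366, 0.0917]
tcp_rot: [-2.221, -2.221, -0.0]
force: [0.3, 0.7, -0.7]
grip_width: 0.0288
gripper_force: 40.4
```

```bash
python3 -m jog '0 0 0 0 0 -0.007 1;0 0 0 0 0 -0.014 1;0 0 0 0 0 -0.014 1;0 0 0 0 0 -0.014 1'
python3 -m jog '0 0 0 0 0 -0.008 1;0 0 0 0 0 -0.016 1;0 0 0 0 0 -0.022 1;0 0 0 0 0 -0.022 1;0 0 0 0 0 -0.022 1'
python3 - <<'E'
from h import *
F=[]
print(r.observe()["force"],r.observe()["position"])
S,a=snap("scene","s4.png");T,b=snap("side","t4.png")
def c(i,x,y,W=40,H=60): return cv2.resize(i[y-H:y+H,x-W:x+W,::-1],(400,600),interpolation=cv2.INTER_CUBIC)
p=[.609,-.236,.07]
cv2.imwrite('pics/c4.png',np.hstack([c(a,*proj(S,p).astype(int)),c(b,*proj(T,p).astype(int))]))
E
```

```text
time_s: 8.78
position: [0.6085, -0.2366, 0.0876]
tcp_rot: [-2.221, -2.221, 0.0]
force: [-0.0, 0.9, -0.5]
grip_width: 0.0287
gripper_force: 40.4
time_s: 9.4
position: [0.6085, -0.2367, 0.081]
tcp_rot: [-2.221, -2.221, 0.0]
force: [0.6, 0.3, -0.6]
grip_width: 0.029
gripper_force: 40.4
[ 0.60740879  0.32717829 -0.55718246] [ 0.60847505 -0.2366906   0.08101881]
```

View pics/c4.png

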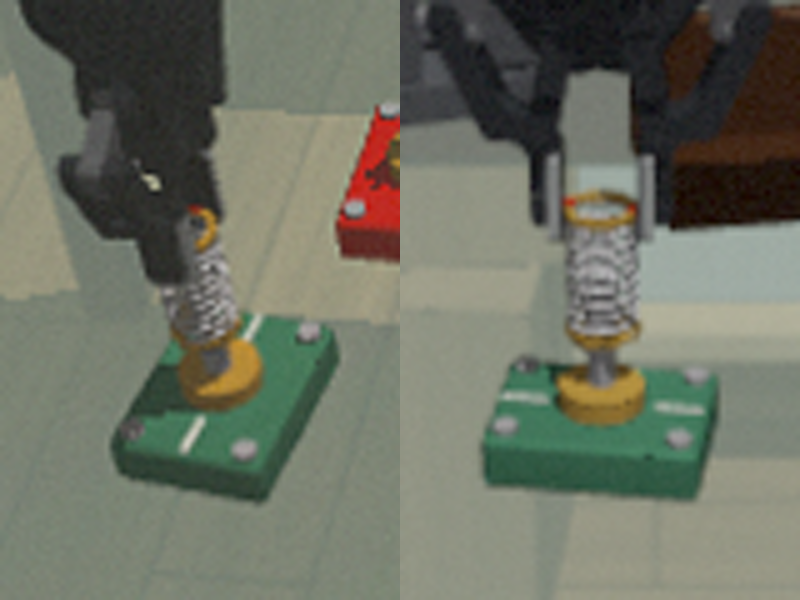

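The spring's foot is round the rod below the upper pin, just above the lower pin, with no contact force. Next I turn it 0.61 rad counter-clockwise to line up with the lower pin, then ease down.

```bash
python3 -m jog '0 0 0.15 0 0 0 1;0 0 0.3 0 0 0 1;0 0 0.45 0 0 0 1;0 0 0.6 0 0 0 1;0 0 0.7 0 0 0 1;0 0 0.777 0 0 0 1;0 0 0.777 0 0 0 1;0 0 0.777 0 0 0 1'
python3 -m jog '0 0 0 0 0 -0.008 1;0 0 0 0 0 -0.016 1;0 0 0 0 0 -0.02 1;0 0 0 0 0 -0.02 1;0 0 0 0 0 -0.02 1'
```

```text
time_s: 10.5
position: [0.6085, -0.2368, 0.0811]
tcp_rot: [-1.453, -2.785, 0.0]
force: [0.3, 0.9, -1.0]
grip_width: 0.029
gripper_force: 40.4
time_s: 11.12
position: [0.6085, -0.2367, 0.075]
tcp_rot: [-1.451, -2.786, 0.0]
force: [-0.2, 0.7, -1.8]
grip_width: 0.0287
gripper_force: 40.4
```

```bash
python3 -m jog '0 0 0 0 0 -0.007 1;0 0 0 0 0 -0.014 1;0 0 0 0 0 -0.014 1;0 0 0 0 0 -0.014 1'
python3 -m jog '0 0 0 0 0 -0.008 1;0 0 0 0 0 -0.016 1;0 0 0 0 0 -0.022 1;0 0 0 0 0 -0.022 1;0 0 0 0 0 -0.022 1'
```

```text
time_s: 11.62
position: [0.6085, -0.2367, 0.0708]
tcp_rot: [-1.451, -2.786, 0.0]
force: [-0.3, 0.4, -0.5]
grip_width: 0.029
gripper_force: 40.4
time_s: 12.25
position: [0.6085, -0.2367, 0.0642]
tcp_rot: [-1.451, -2.786, 0.0]
force: [-0.6, 0.9, -1.7]
grip_width: 0.029
gripper_force: 40.4
```

```bash
python3 -m jog '0 0 0 0 0 -0.008 1;0 0 0 0 0 -0.016 1;0 0 0 0 0 -0.022 1;0 0 0 0 0 -0.022 1;0 0 0 0 0 -0.022 1'
python3 -m jog '0 0 0 0 0 -0.004 1;0 0 0 0 0 -0.008 1;0 0 0 0 0 -0.008 1;0 0 0 0 0 -0.008 1'
python3 - <<'E'
from h import *
S,a=snap("scene","s5.png");T,b=snap("side","t5.png")
def c(i,x,y,W=40,H=60): return cv2.resize(i[y-H:y+H,x-W:x+W,::-1],(400,600),interpolation=cv2.INTER_CUBIC)
p=[.609,-.236,.07]
cv2.imwrite('pics/c5.png',np.hstack([c(a,*proj(S,p).astype(int)),c(b,*proj(T,p).astype(int))]))
E
```

```text
time_s: 12.88
position: [0.6086, -0.2367, 0.0577]
tcp_rot: [-1.451, -2.786, 0.0]
force: [-0.1, 0.4, 0.3]
grip_width: 0.0288
gripper_force: 40.5
time_s: 13.38
position: [0.6086, -0.2367, 0.0554]
tcp_rot: [1.451, 2.786, -0.0]
force: [-0.9, 0.7, 1.4]
grip_width: 0.0293
gripper_force: 40.6
```

View pics/c5.png

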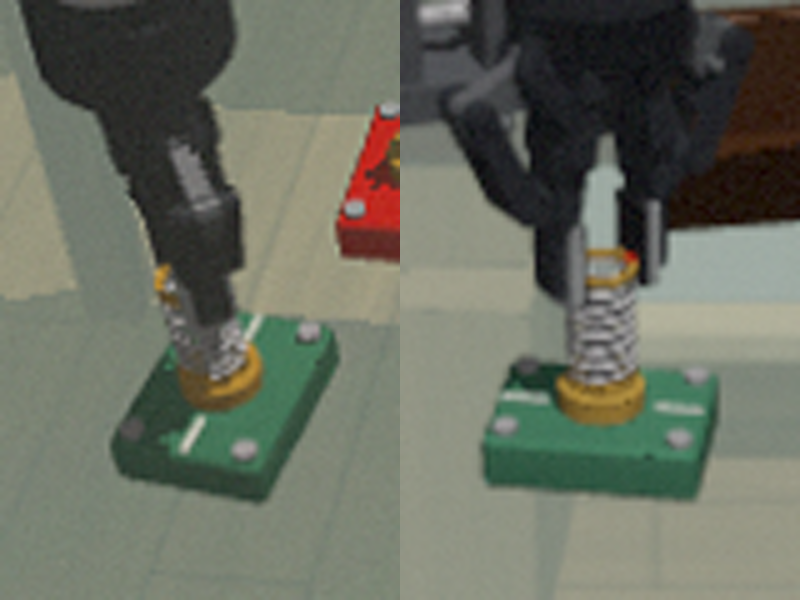

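The foot sits flat on the brass shoulder with only about 1–2 N of contact. Now release and retreat.

```bash
python3 -m jog '0 0 0 0 0 0 0.2;0 0 0 0 0 0 0;0 0 0 0 0 0 -0.4;0 0 0 0 0 0 -0.6;0 0 0 0 0 0 -0.6;0 0 0 0 0 0 -0.6'
python3 -m jog '0 0 0 0 0 0.1 -0.6;0 0 0 0 0 0.2 -0.6;0 0 0 0 0 0.4 -0.6;0 0 0 0 0 0.4 -0.6;0 0 0 0 0 0.4 -0.6;0 0 0 0 0 0.4 -0.6'
python3 - <<'E'
from h import *
S,a=snap("scene","s6.png");T,b=snap("side","t6.png");W,w=snap("wrist","w6.png")
def c(i,x,y,W=27,H=60): return cv2.resize(i[max(0,y-H):y+H,x-W:x+W,::-1],(266,590),interpolation=cv2.INTER_CUBIC)
p=[.609,-.236,.06]
cv2.imwrite('pics/c6.png',np.hstack([c(a,*proj(S,p).astype(int)),c(b,*proj(T,p).astype(int)),c(w,*proj(W,p).astype(int),54,120)]))
E
```

```text
time_s: 14.22
position: [0.6086, -0.2367, 0.0553]
tcp_rot: [1.451, 2.786, -0.0]
force: [0.3, 0.5, 0.9]
grip_width: 0.0679
gripper_force: 0.0
time_s: 14.98
position: [0.6076, -0.2364, 0.1738]
tcp_rot: [-1.45, -2.784, 0.001]
force: [-0.1, 0.0, -0.8]
grip_width: 0.0686
gripper_force: 0.0
```

View pics/c6.png

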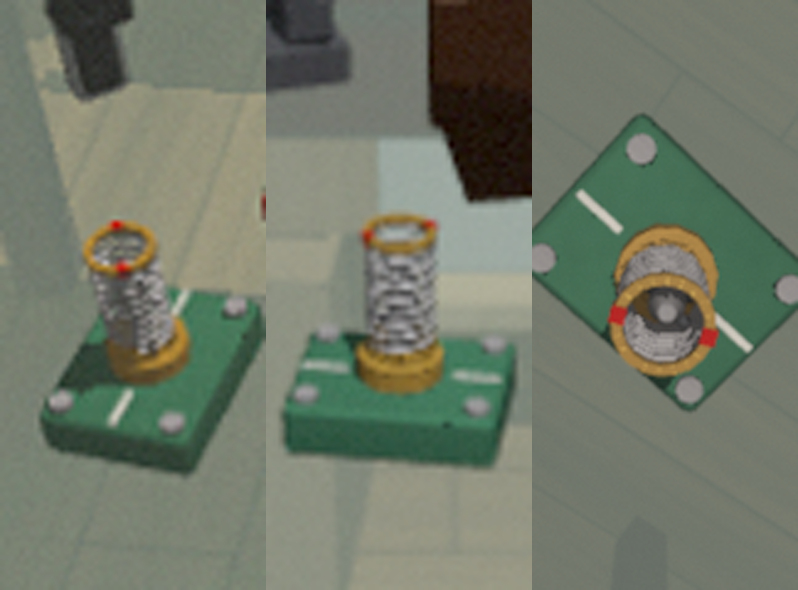

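The spring stands upright on the shoulder, home and released, and the gripper is clear.

```bash
python3 -c "
from cell import r
print(r.hand_in())"
```

```text
the job is handed in; nothing more can be done
None
```

The spring is standing released with its foot fully home on the brass shoulder of the green fixture, wrist-force readings stayed below 2 N vertically, nothing else was touched, and the job was handed in at about 15 s (no verdict was returned).

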